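# Clip the turning gouge into the honing stand

## Robot

A 6-joint arm with a two-finger parallel gripper is mounted at the origin on the work surface. World frame = base frame: x ahead of the robot, y to its left, z up, the work surface at z = 0. Lengths are in m, angles in rad, forces in N, time in s.
With the tool pointing down it reaches from about 0.275 to 0.85 m from the base axis. Payload 19 kg.
Tool frame: the origin (TCP) lies on the centre line of the jaws, within the pads' length; the fingertips stand 19 mm ahead of it and the grasp point (between the pads) is the TCP; y points along the fingers, z is the direction in which the jaws open and shut, and the axes are right-handed (so a half turn about y gives the same grasp; the last joint's range is limited). The gripper opens to 85 mm and grips with 20 to 120 N. Pads are 22 mm wide; open, the fingers measure 114 mm over their backs; the gripper's body (76 mm by 85 mm) begins 54 mm behind the grasp point. The pads swing forward as they close: fully open they stand 13 mm farther back than shut.
Start: joints at [1.099, 0.15, 1.437, -0, 1.554, -0.134], TCP at [0.191, 0.542, 0.25] pointing down, gripper open.
Joint ranges: [-2.8, 2.8], [-0.68, 2.1], [0.12, 2.68], [-1.39, 4.53], [0.16, 2.79], [-2.81, 2.81]. Speed limits (rad/s): [1.89, 1.89, 2.22, 3.01, 3.01, 3.01].

## Interface

Orientations are given as a unit quaternion [w, x, y, z].
In Python, from plant import arm, viewer gives the robot as it stands. The module is installed in compiled form; this text tells all that it offers.
- The arm moves only by the tool send_rows, never from a script. Its arguments are lists of equal length, an entry for each row: "travel": the shift along the tool's x, y, z in mm, a list of three; "yaw": the turn about the tool's y in degrees. A call has 1 to 5 rows; each row is the pose to reach, as a shift and turn from the pose commanded when the call began, along the tool's axes at that moment; what a row does not reach only later rows make up. A row lasts 1/8 s, in which the tool goes at most 62.5 mm and 10.7 degrees, less where a joint would pass 70% of its speed; a pose out of reach is approached as far as the arm can. A call with a gripper value outside its range is refused whole. "jaw" is the closure in counts, from 0 (fully open) to 255 (shut), set as the call begins (left out, the last holds). The fingers move at their own pace and stop on an object; "grip_force" is the grip in N (left out, the last holds). Time passes only in rows, so rows that repeat a pose let the fingers close. It gives the time, the measured TCP pose, the force and the opening at its end, in the units of the state.
- arm.read_state(): the state, without advancing time (a new reading comes with each control period).
- viewer.snapshot(name): name is "side" or "top"; returns the picture (400x640x3 uint8, red, green, blue); there is no depth.
- viewer.camera_info(name): a dict with "fx", "fy", "cx", "cy" (pixels), "k1" (the pictures are not rectified: a ray, as slopes to the right and down, at radius r is drawn at 1 + k1 r^2 times it, then the intrinsics apply), "cam_to_world" (4x4, takes a point from camera to world coordinates). Camera axes: x right, y down, z forward; pixel columns grow to the right and rows downward; lengths in m; the calibration is good to about 2 mm. A picture is of the moment at which its call begins. camera_info takes no time and is no camera call.
- arm.job_done(): hands the job in, once; it reports no verdict.
The state is a dict: "time": time; "joints": joint angles; "qd": joint speeds; "joint_torque": joint torques, N m; "ee_pos": TCP position; "tcp_rot": TCP orientation; "force": force on the tool from outside, world axes, zero at the start; "wrist_torque": the same for the moment, N m; "opening": opening from 0.0 (shut) to 1.0 (fully open).
Only numpy, scipy, OpenCV 4.12 (cv2) and the standard library are available. Lean on these libraries where they do the work, as an engineer would, in place of code of your own. Each camera call takes 0.05 s, during which the arm holds its last target. There are 200 camera calls.

## Task

Pull the drawer of the green-fronted drawer unit out to its stop, take out the blue-handled gouge, and press its handle down past the red sprung jaw until it sits fully home in both fork clips of the sloping honing stand, blade pointing down the slope to the stone and handle centred between the clips. Then push the drawer fully shut. Leave the dark-handled chisel in its slot and everything else on the bench where it is.

Things in the scene. Friction and masses are not known exactly. Their poses are not given: they have to be found in the camera images.
- gouge: Blue-handled turning gouge, 200 mm long, about 140 g. Handle: round rod 22 mm in diameter, 130 mm long, rounded ends; then a brass collar and a steel blade 8 mm thick. Origin on the rod's axis at the handle's middle, 65 mm from the butt; x along the rod to the blade. At first it lies level across the closed drawer (unseen until that is open) in either slot, blade to the right.
- gouge_tip (a point): The tip of the gouge's blade, 135 mm along x from the gouge's origin.
- skew: Chisel with the same size of handle, but dark wood, and a flat steel blade, lying in the other slot of the drawer, parallel to the gouge and 58 mm away. Which slot holds which tool varies. Origin and axes as the gouge's. It stays in its slot.
- slots (a point): Plywood rests in the drawer: two bars along its x, 30 mm high, 16 mm thick, 90 mm apart (74 mm free between them for the fingers), notched to make two slots across the drawer, 64 and 122 mm behind its front face. They hold a handle's axis 41 mm above the drawer floor, 63 mm above the bench; its middle is within 10 mm of midway between the bars. Origin on the drawer floor, at its middle.
- cab: Drawer unit, wood with a green drawer front, 245 mm deep, 310 mm wide, 110 mm high, fixed on the bench. Origin at the centre of its underside; x points away from the robot (the drawer slides out along -x), z up. A mug and a tape case stand on its top.
- cab_drawer0 (a joint): How far the drawer is out, in m: 0 shut, 0.1696 at its stop. It slides with about 1 N plus 4 N s/m and stays where it is left.
- cab_drawer0_handle (a point): Middle of the drawer's steel bar handle: a level round bar, 11 mm thick, 120 mm long, standing 35 mm out from the drawer's front face (which rises 25 mm above the bar), 72 mm above the bench, 38 mm below the unit's top. It moves with the drawer; axes as cab.
- cradle (a point): Honing stand: a sloping grey board (150 x 120 mm) with two fork clips, and a stone at its foot; fixed. Origin: the middle of the handle's axis when home and centred, 105 mm above the bench, 34 mm above the board. x points up the slope along the seated rod, 30 degrees above level, away from the robot; z out of the clips' mouths, 30 degrees from vertical, leaning to the robot; y to the left.
- clip_up (a point): Middle of the upper fork clip on the seated axis, 38 mm up x from the cradle's origin; the other is 38 mm down x. Each clip is 18 mm long: a floor 11 mm under the axis, a fixed aluminium prong at -y, 12 mm from the axis, flared outward at its top (22 mm above the axis), and at +y a finger of the red jaw. Between the clips 55 mm are free for the gripper's fingers, open down to the board.
- jaw (a joint): Angle (rad) of the red jaw bar with a finger in each clip: 0 closed, 0.5 open. Hinged 24 mm under the seated axis and sprung shut (0.10 N m plus 0.6 N m/rad). Round noses on its fingers, 10 mm above the seated axis, overhang the rod by about 5 mm; a rod pushed down along -z with some 9 N swings them aside by about 0.1 rad, and they snap back over it to about 0.02.
- mug: White mug, 76 mm wide, 85 mm high, on the drawer unit. Origin at the centre of its underside. Stays where it is.
- tape: Yellow round tape case, 64 mm wide, 30 mm high, on the drawer unit. Origin at the centre of its underside. Stays.
- sander: Cork sanding block, 110 x 65 x 35 mm, on the bench. Origin at the centre of its underside. Stays.
- mallet: Hammer, 260 mm long, lying on the bench to the right. Stays.
- glue: Yellow glue bottle, 60 mm wide, 170 mm high, standing behind. Origin at the centre of its underside. Stays.
- bowl: Dark turned wooden bowl, 140 mm wide, 55 mm high, behind the stand. Origin at the centre of its underside. Stays.
- blank: Square wooden blank, 160 x 45 x 45 mm, lying on the bench to the left. Origin at the centre of its underside. Stays.

How it is judged:
On the way, in this order (a step that is already met when the one before it is completed fails the run):
1. the drawer is pulled out to its stop (within 9 mm) (value of joint cab_drawer0 above 0.161 m), for 0.1 s.
2. the gouge is lifted clear of the drawer (its middle over 150 mm above the bench) (height (world z) of gouge above 0.15 m), for 0.1 s.
3. the gouge sits home in both clips, blade down the slope, jaw closed over it (x of gouge in the frame of cradle between -0.015 and 0.015 m and y of gouge in the frame of cradle between -0.004 and 0.004 m and z of gouge in the frame of cradle between -0.004 and 0.004 m and angle between the x axis of gouge and the x axis of cradle, either way round below 0.06 rad and x of gouge_tip in the frame of cradle below -0.1 m and value of joint jaw below 0.07 rad), for 0.3 s.
4. the drawer is shut (within 8 mm) (value of joint cab_drawer0 below 0.008 m), for 0.1 s.
At the end, for the whole second after the job is handed in: Gouge at rest in both clips: middle within 15 mm of centre along the slope, 4 mm sideways and in height, 0.06 rad in direction, blade down the slope, jaw back under 0.07 rad; drawer shut within 8 mm, dark chisel low in its slot; nothing else shifted over 30 mm (all of step 3 and value of joint cab_drawer0 below 0.008 m and linear speed of gouge below 0.02 m/s and z of skew in the frame of cab_drawer0_handle below 0.006 m); the robot touches nothing.
It fails at once if a bystander (mug, tape case, sanding block, hammer, glue bottle, bowl or wooden blank) is shifted more than 30 mm (distance of any of mug, tape, sander, mallet, glue, bowl, blank from where it was at the start of the episode above 0.03 m).
It fails at once if the dark-handled chisel is lifted out of its slot (over 25 mm) (z of skew in the frame of cab_drawer0_handle above 0.016 m).
It also fails if it takes over 58 s, if anything falls off the work surface, if the arm or the gripper's body presses on something with over 40 N, if the wrist force passes 120 N, or if a joint passes its speed limit or range.

## Working session

There is one attempt and no reset: what is moved stays moved. The work goes in short steps, Python scripts to look and compute and a tool call to move; the robot and the scene stay as the last step left them, time stands still between calls to the robot, and variables do not carry over. Pictures are saved under pics/ and viewed, about 8 in all and at most 12, crops included, and the job is handed in when it is done.

Besides the shell and the picture viewer there is one more tool, called after "Request:" as a command line: name --pt "numbers of a row" for each row, then --argument value for the rest. send_rows: Moves the arm, as the interface text tells. Its arguments: {"type":"object","properties":{"travel":{"type":"array"},"yaw":{"type":"array"},"jaw":{"type":"number"},"grip_force":{"type":"number"}},"required":["travel","yaw"]}

```bash
mkdir -p pics; python3 - <<'E'
from plant import arm, viewer
import cv2, numpy as np
s=arm.read_state(); print({k:np.round(v,3) for k,v in s.items()})
for n in("side","top"):
    cv2.imwrite(f"pics/{n}0.png",cv2.cvtColor(viewer.snapshot(n),cv2.COLOR_RGB2BGR)); c=viewer.camera_info(n); print({k:np.round(v,4) for k,v in c.items()})
E
```

```text
{'time': np.float64(0.0), 'joints': array([ 1.099,  0.151,  1.438, -0.   ,  1.554, -0.134]), 'qd': array([-0.001,  0.001,  0.001, -0.001,  0.   , -0.   ]), 'joint_torque': array([-1.0000e-03, -7.1304e+01, -5.7085e+01, -0.0000e+00,  9.0000e-03,
       -0.0000e+00]), 'ee_pos': array([0.19 , 0.542, 0.25 ]), 'tcp_rot': array([-0.697,  0.697, -0.119,  0.119]), 'force': array([-0.171,  0.421, -0.783]), 'wrist_torque': array([ 0.014,  0.015, -0.   ]), 'opening': np.float64(1.004)}
{'fx': np.float64(516.5451), 'fy': np.float64(516.5451), 'cx': np.float64(326.8587), 'cy': np.float64(203.6002), 'k1': np.float64(0.0163), 'cam_to_world': array([[ 0.926 , -0.2179,  0.3082,  0.1152],
       [-0.3774, -0.5222,  0.7648, -1.0876],
       [-0.0057, -0.8245, -0.5658,  0.9246],
       [ 0.    ,  0.    ,  0.    ,  1.    ]])}
{'fx': np.float64(442.8606), 'fy': np.float64(442.8606), 'cx': np.float64(305.3916), 'cy': np.float64(198.9053), 'k1': np.float64(0.0059), 'cam_to_world': array([[ 1.3500e-02, -9.7620e-01,  2.1630e-01,  2.5840e-01],
       [-9.9990e-01, -1.3300e-02,  2.5000e-03, -4.3000e-03],
       [ 4.0000e-04, -2.1630e-01, -9.7630e-01,  1.5584e+00],
       [ 0.0000e+00,  0.0000e+00,  0.0000e+00,  1.0000e+00]])}
```

View pics/top0.png

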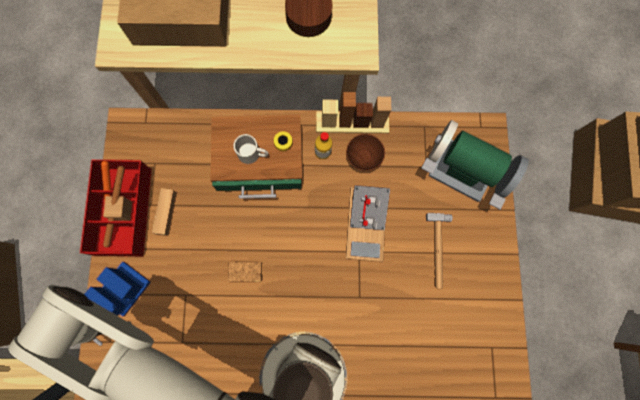

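View pics/side0.png

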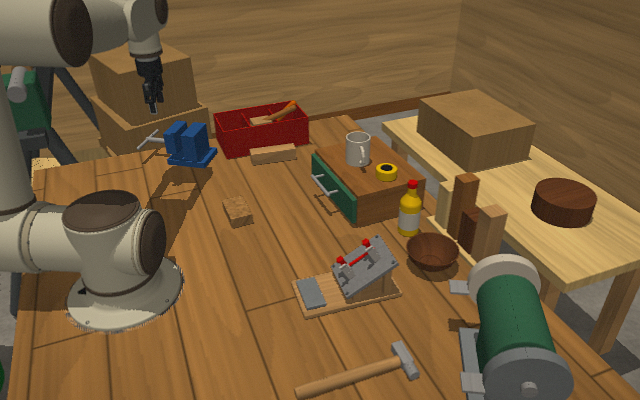

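The top view shows the drawer unit's handle at about (258,195), the stand at about (368,220) and the sander at (245,271). The side view shows the unit at about (365,180) and the stand at about (355,275). Next I'll take enlarged crops.

```bash
cat > h.py <<'E'
import numpy as np, cv2
from plant import arm, viewer
from scipy.spatial.transform import Rotation as R
def cam(n):
    c=viewer.camera_info(n); return c, np.array(c["cam_to_world"])
def proj(n,P):
    c,T=cam(n); P=np.atleast_2d(P); q=(P-T[:3,3])@T[:3,:3]; s=q[:,:2]/q[:,2:]
    s=s*(1+c["k1"]*(s**2).sum(1,keepdims=True)); return s*[c["fx"],c["fy"]]+[c["cx"],c["cy"]]
def ray(n,uv):
    c,T=cam(n); d=(np.array(uv,float)-[c["cx"],c["cy"]])/[c["fx"],c["fy"]]; s=d.copy()
    for _ in range(5): s=d/(1+c["k1"]*(s@s))
    return T[:3,3], T[:3,:3]@np.r_[s,1]
def onz(n,uv,z):
    o,d=ray(n,uv); return o+d*(z-o[2])/d[2]
def snap(n,name=None):
    im=cv2.cvtColor(viewer.snapshot(n),cv2.COLOR_RGB2BGR)
    if name: cv2.imwrite(f"pics/{name}.png",im)
    return im
def crop(im,x0,y0,w,h,k):
    o=cv2.resize(im[y0:y0+h,x0:x0+w],None,fx=k,fy=k,interpolation=cv2.INTER_CUBIC)
    for i in range(0,w,10): cv2.line(o,(i*k,0),(i*k,8 if (x0+i)%50 else 20),(0,255,255),1)
    for i in range(0,h,10): cv2.line(o,(0,i*k),(8 if (y0+i)%50 else 20,i*k),(0,255,255),1)
    return o
def quat(s): q=s["tcp_rot"]; return R.from_quat(np.r_[q[1:],q[0]])
E
python3 - <<'E'
from h import *
t=cv2.imread("pics/top0.png"); s=cv2.imread("pics/side0.png")
a=np.hstack([crop(t,200,100,130,110,3),crop(t,335,175,130,110,3)]); b=np.hstack([crop(s,300,120,130,90,3),crop(s,285,225,130,90,3)])
cv2.imwrite("pics/c1.png",np.vstack([a,b])); print(a.shape,b.shape)
E
```

```text
(330, 780, 3) (270, 780, 3)
```

View pics/c1.png

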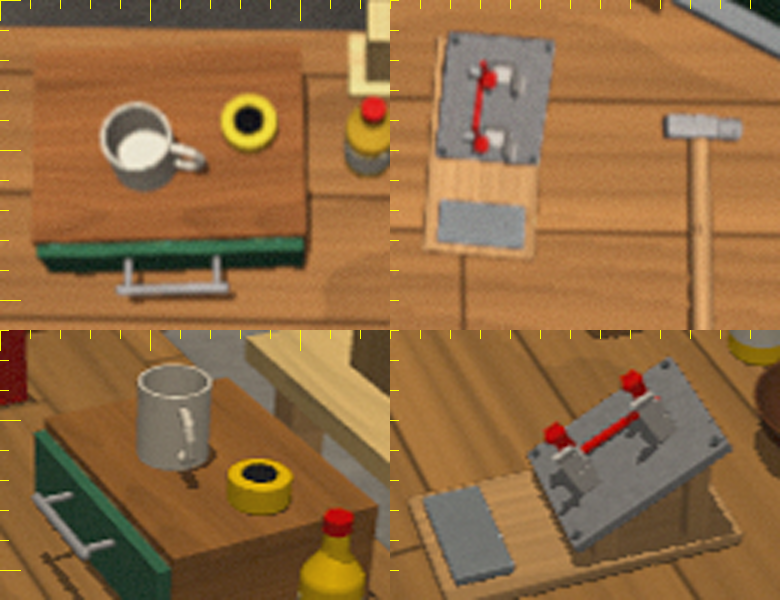

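Pixels read from the crops:
- **Cab top corners (top view):** (211,115), (301,116), (302,178), (211,181).
- **Handle ends:** top (239.5,197) and (276,195); side (312.7,175) and (328.3,194.3).
- **Board corners:** top (353,187), (389,188), (384,229), (351,228).

Now I'll fit the poses.

```bash
python3 - <<'E'
from h import *
from scipy.optimize import least_squares as LS
def tf(x,y,z,yaw,P,pitch=0): return R.from_euler('ZY',[yaw,pitch]).apply(P)+[x,y,z]
# cab
obs=[("top",(211,115),0),("top",(301,116),1),("top",(302,178.3),2),("top",(211.3,181),3),("top",(239.5,196.8),4),("top",(276,195),5),
("side",(312.7,175),4),("side",(328.3,194.3),5),("side",(425,179),1),("side",(357.3,196),2)]
def pts(p):
    return np.array([[.1225,.155,.11],[.1225,-.155,.11],[-.1225+p[4],-.155,.11],[-.1225+p[4],.155,.11],[p[3],.06,.072],[p[3],-.06,.072]])
def f(p):
    W=tf(p[0],p[1],0,p[2],pts(p)); return np.concatenate([proj(n,W[i])[0]-uv for n,uv,i in obs])
r=LS(f,[.75,.2,0,-.16,0],loss='soft_l1'); print("cab",r.x.round(4)); print(f(r.x).reshape(-1,2).round(1).tolist())
print("handle",tf(r.x[0],r.x[1],0,r.x[2],np.array([[r.x[3],0,.072]])))
ob=[("top",(353.3,186.7),0),("top",(389.3,188.3),1),("top",(383.7,229.3),2),("top",(350.7,227.7),3),("side",(377.7,235.7),0),("side",(399,264),1),("side",(346.7,298.3),2),("side",(331.7,266.7),3)]
for free in (0,1):
    def g(p):
        B=np.array([[.075,.06,-.034],[.075,-.06,-.034],[-.075,-.06,-.034],[-.075,.06,-.034]])+[p[3]*free,0,0]
        W=tf(p[0],p[1],.105,p[2],B,-np.pi/6); return np.concatenate([proj(n,W[i])[0]-uv for n,uv,i in ob])
    r=LS(g,[.55,-.15,0,0],loss='soft_l1'); print("cradle",r.x.round(4)); print(g(r.x).reshape(-1,2).round(1).tolist())
    p=r.x
    for n in("top","side"): print(n,[proj(n,tf(p[0],p[1],.105,p[2],np.array(q),-np.pi/6)).round(1).tolist() for q in([[.038,.012,.010]],[[-.038,.012,.010]],[[.038,-.012,.022]],[[-.038,-.012,.022]])])
for m in ([245,271],): print("sander",onz("top",m,.035))
print("mug", onz("top",(245,150),.085+.11),"tape",onz("top",(283,141),.14))
E
```

```text
cab [ 0.7507  0.1708  0.0374 -0.153   0.0165]
[[0.7, 2.1], [-0.5, -0.9], [-0.0, -0.0], [-1.0, -0.6], [0.4, -1.0], [-1.2, -0.0], [-0.2, 1.1], [-0.2, 0.8], [0.2, 0.0], [-0.3, 0.8]]
handle [[0.59786585 0.16505012 0.072     ]]
cradle [ 0.5416 -0.221  -0.053   0.    ]
[[1.3, -1.1], [0.9, -0.4], [1.5, 0.2], [-0.1, -0.5], [0.1, -2.4], [-0.8, -1.5], [-0.1, 0.0], [-1.7, 0.1]]
top [[[369.1, 201.0]], [[366.8, 222.6]], [[376.8, 202.6]], [[374.4, 224.3]]]
side [[[365.8, 242.9]], [[340.3, 260.7]], [[367.5, 246.0]], [[341.5, 264.2]]]
cradle [ 0.5535 -0.2193 -0.0577 -0.0118]
[[0.5, -1.2], [0.0, -0.4], [0.5, 0.0], [-1.0, -0.8], [0.3, -1.1], [-0.9, -0.2], [-0.0, 0.9], [-1.4, 1.0]]
top [[[368.5, 197.4]], [[366.2, 219.0]], [[376.2, 199.0]], [[373.7, 220.8]]]
side [[[369.9, 241.4]], [[344.5, 259.0]], [[371.6, 244.4]], [[345.7, 262.4]]]
sander [0.34207487 0.2014976  0.035     ]
mug [0.71963162 0.19651246 0.195     ] tape [0.77190357 0.07766249 0.14      ]
```

```bash
cat >> h.py <<'E'
def go(tgt,zhead):
    """print travel (mm, tool axes) to tgt and yaw deg to bring tool z heading (mod 180) to zhead rad"""
    s=arm.read_state(); M=quat(s).as_matrix(); p=np.array(s["ee_pos"])
    print("t",round(s["time"],2),"p",p.round(4),"q",np.round(s["joints"],3),"F",np.round(s["force"],1),"open",round(s["opening"],3))
    print("axes x",M[:,0].round(3),"y",M[:,1].round(3),"z",M[:,2].round(3))
    h=np.arctan2(M[1,2],M[0,2]); d=(h-zhead+np.pi/2)%np.pi-np.pi/2
    print("travel mm",(M.T@(np.array(tgt)-p)*1000).round(1),"yaw",np.degrees(d).round(2),"(alt",(np.degrees(d)-np.sign(d)*180).round(1),")")
E
python3 -c "
from h import *
go([.596,.165,.16],.0374)"
```

```text
t 0.1 p [0.1905 0.5423 0.2497] q [ 1.099  0.151  1.438  0.     1.554 -0.134] F [-1.1  0.1  0.1] open 0.999
axes x [ 0.943 -0.331 -0.   ] y [-0.001 -0.001 -1.   ] z [ 0.331  0.943 -0.001]
travel mm [ 507.7   89.9 -221.5] yaw 68.5 (alt -111.5 )
```

Request:
send_rows --pt "50 0 -22" --pt "102 0 -44" --pt "153 0 -66" --pt "204 0 -88" --pt "255 0 -110" --yaw '[10, 20, 30, 40, 50]' --jaw 175 --grip_force 60

```text
time: 0.72
ee_pos: [0.3957, 0.3527, 0.2501]
tcp_rot: [-0.58, 0.58, -0.404, 0.404]
force: [0.7, 0.7, -0.4]
opening: 0.315
```

```bash
python3 -c "
from h import *
go([.596,.165,.16],.0374)"
```

```text
t 0.72 p [0.3957 0.3527 0.2501] q [ 0.583  0.057  1.541 -0.     1.544  0.228] F [ 0.7  0.7 -0.4] open 0.315
axes x [ 0.347 -0.938  0.   ] y [-0. -0. -1.] z [ 0.938  0.347 -0.   ]
travel mm [245.6  90.1 122.7] yaw 18.18 (alt -161.8 )
```

Request:
send_rows --pt "50 0 25" --pt "100 10 50" --pt "150 25 75" --pt "200 45 100" --pt "246 60 123" --yaw '[9, 18, 18.2, 18.2, 18.2]'

```text
time: 1.35
ee_pos: [0.5975, 0.1657, 0.1891]
tcp_rot: [-0.51, 0.511, -0.49, 0.489]
force: [-0.5, 0.7, 0.7]
opening: 0.312
```

```bash
python3 - <<'E'
from h import *
go([.596,.165,.072],.0374)
t=snap("top","top1"); s=snap("side","side1")
cv2.imwrite("pics/c2.png",np.vstack([np.hstack([crop(t,200,130,130,90,3),crop(s,290,80,130,90,3)]),np.hstack([crop(t,335,175,130,110,3),crop(s,290,140,130,110,3)])]))
E
```

```text
t 1.35 p [0.5975 0.1657 0.1891] q [ 0.146  0.271  1.417 -0.     1.455  0.104] F [-0.5  0.7  0.7] open 0.312
axes x [ 0.042 -0.999  0.   ] y [-0.001 -0.    -1.   ] z [ 0.999  0.042 -0.001]
travel mm [  0.6 117.1  -1.4] yaw 0.28 (alt -179.7 )
```

View pics/c2.png

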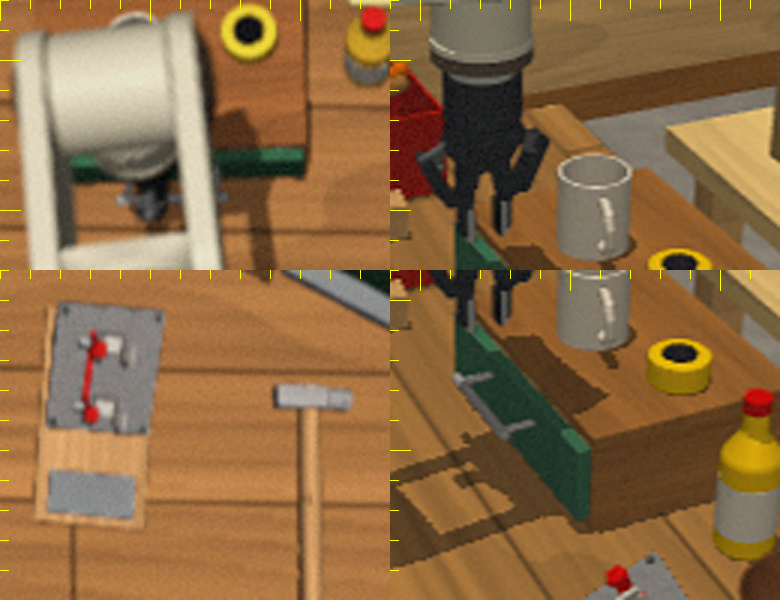

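The gripper is above the handle. The fingertips show in the side view at about (316,159) and (327,158).

```bash
python3 - <<'E'
from h import *
p=np.array([.5975,.1657,.1891]); z=np.array([.999,.042,0])
print(proj("side",[p+[0,0,-.019],p+[0,0,-.019]-.020*z,p+[0,0,-.019]+.020*z]).round(1).tolist())
E
```

```text
[[319.5, 157.3], [313.3, 158.7], [325.6, 155.9]]
```

Request:
send_rows --pt "0 40 -2" --pt "0 80 -3" --pt "0 100 -3" --pt "0 115 -3" --pt "0 117 -3" --yaw '[0.3, 0.3, 0.3, 0.3, 0.3]'

```text
time: 2.08
ee_pos: [0.5932, 0.1673, 0.0726]
tcp_rot: [-0.509, 0.51, -0.491, 0.49]
force: [-0.7, -0.6, -0.4]
opening: 0.313
```

Request:
send_rows --pt "0 0 0" --pt "0 0 0" --pt "0 0 0" --yaw '[0, 0, 0]' --jaw 255

```text
time: 2.45
ee_pos: [0.5939, 0.1673, 0.0741]
tcp_rot: [0.51, -0.509, 0.49, -0.491]
force: [-0.1, 2.3, 4.3]
opening: 0.107
```

Request:
send_rows --pt "0 0 -25" --pt "0 0 -60" --pt "0 0 -95" --pt "0 0 -130" --pt "0 0 -160" --yaw '[0, 0, 0, 0, 0]'

```text
time: 3.08
ee_pos: [0.4331, 0.1607, 0.074]
tcp_rot: [0.509, -0.509, 0.49, -0.491]
force: [2.5, -5.5, 10.1]
opening: 0.102
```

Request:
send_rows --pt "0 0 -8" --pt "0 0 -11" --pt "0 0 -13" --pt "0 0 -13" --yaw '[0, 0, 0, 0]'

```text
time: 3.58
ee_pos: [0.4269, 0.1604, 0.0746]
tcp_rot: [0.513, -0.505, 0.487, -0.494]
force: [62.3, -1.4, -42.2]
opening: 0.105
```

```bash
python3 - <<'E'
from h import *
go([.596,.165,.072],.0374)
t=snap("top","top2"); s=snap("side","side2")
cv2.imwrite("pics/c3.png",np.hstack([crop(t,200,150,120,110,3),crop(s,260,120,130,110,3)]))
E
```

```text
t 3.58 p [0.4269 0.1604 0.0746] q [ 0.192  0.027  1.945 -0.003  1.155  0.156] F [ 62.3  -1.4 -42.2] open 0.105
axes x [ 0.037 -0.999  0.   ] y [ 0.015  0.001 -1.   ] z [0.999 0.037 0.015]
travel mm [  1.6   5.1 169.1] yaw -0.04 (alt 180.0 )
```

View pics/c3.png

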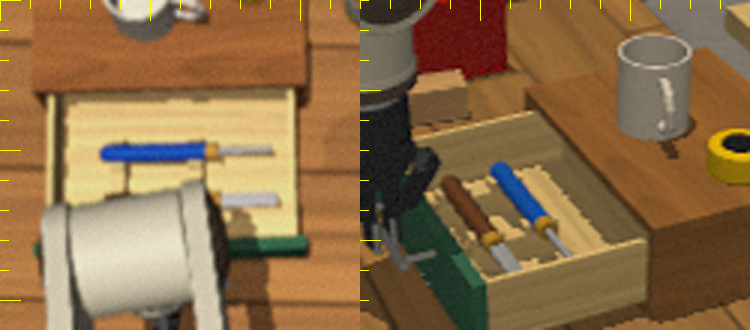

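The drawer is at its stop, with a 62 N pull on the handle. The gouge is in the rear slot: top view butt (233.7,201), handle/collar joint at about (269,200.3). I'll relax, release and lift.

Request:
send_rows --pt "0 0 4" --pt "0 0 6" --pt "0 0 6" --yaw '[0, 0, 0]'

```text
time: 4.05
ee_pos: [0.4275, 0.1605, 0.0742]
tcp_rot: [0.509, -0.509, 0.49, -0.491]
force: [1.4, -6.9, 7.7]
opening: 0.106
```

Request:
send_rows --pt "0 0 0" --pt "0 0 0" --pt "0 -20 0" --pt "0 -60 0" --pt "0 -100 0" --yaw '[0, 0, 0, 0, 0]' --jaw 175

```text
time: 4.68
ee_pos: [0.4263, 0.161, 0.1744]
tcp_rot: [-0.509, 0.509, -0.491, 0.49]
force: [0.9, 0.2, -0.2]
opening: 0.313
```

```bash
python3 - <<'E'
from h import *
a=onz("top",(233.7,201),.063);b=onz("top",(269,200.3),.063); print("top",a,b,np.linalg.norm(a-b))
s0=cv2.imread("pics/side2.png"); t0=cv2.imread("pics/top2.png")
for n,im in(("top",t0),("side",s0)):
    hsv=cv2.cvtColor(im,cv2.COLOR_BGR2HSV); m=cv2.inRange(hsv,(105,150,80),(125,255,255)); m[:150]=0; m[:,:215]=0;m[:,400:]=0
    k,l,st,ce=cv2.connectedComponentsWithStats(m); i=1+st[1:,4].argmax(); print(n,st[i],ce[i],onz(n,ce[i],.063 if n=="top" else .068))
    ys,xs=np.where(l==i); print(cv2.fitLine(np.c_[xs,ys].astype(np.float32),2,0,.01,.01).ravel())
yaw=.0374; h=np.array([.4285,.1604]) 
u=np.array([np.cos(yaw),np.sin(yaw)]); print("model slot122",h+u*(.035+.122),"slot64",h+u*.099)
go([.58,.17,.2],.0374)
E
```

```text
top [0.57889651 0.24703679 0.063     ] [0.58302663 0.12521381 0.063     ] 0.1218929716502415
top [234 198  34   6 148] [251.10810811 200.42567568] [0.5817425  0.18700943 0.063     ]
[ 9.9975693e-01 -2.2047939e-02  2.5110811e+02  2.0042567e+02]
side [304 174  18  21 132] [311.85606061 183.64393939] [0.58005067 0.18963705 0.068     ]
[  0.6335282    0.77371967 311.85605    183.64394   ]
model slot122 [0.58539021 0.16627043] slot64 [0.52743077 0.16410174]
t 4.67 p [0.4263 0.161  0.1744] q [ 0.192 -0.061  1.813  0.     1.39   0.154] F [ 0.9  0.2 -0.2] open 0.313
axes x [ 0.038 -0.999  0.   ] y [-0.001 -0.    -1.   ] z [ 0.999  0.038 -0.001]
travel mm [ -3.2 -25.7 153.9] yaw 0.01 (alt -180.0 )
```

Request:
send_rows --pt "-3 0 50" --pt "-6 0 105" --pt "-9 5 150" --pt "-9 25 157" --pt "-9 50 157" --yaw '[0, 0, 0, 0, 0]' --jaw 120 --grip_force 30

```text
time: 5.3
ee_pos: [0.5832, 0.1759, 0.122]
tcp_rot: [-0.509, 0.509, -0.491, 0.49]
force: [-0.6, -0.8, 0.0]
opening: 0.529
```

Request:
send_rows --pt "0 15 0" --pt "0 35 0" --pt "0 50 0" --pt "0 59 0" --pt "0 59 0" --yaw '[0, 0, 0, 0, 0]'

```text
time: 5.92
ee_pos: [0.583, 0.1758, 0.064]
tcp_rot: [-0.509, 0.509, -0.491, 0.49]
force: [0.5, 0.2, -0.0]
opening: 0.53
```

```bash
python3 - <<'E'
from h import *
go([.583,.176,.065],.0374)
t=snap("top","top3"); s=snap("side","side3")
cv2.imwrite("pics/c4.png",np.hstack([crop(t,200,150,120,110,3),crop(s,260,120,130,110,3)]))
E
```

```text
t 5.92 p [0.583  0.1758 0.064 ] q [ 0.166  0.346  1.586 -0.     1.21   0.129] F [ 0.5  0.2 -0. ] open 0.53
axes x [ 0.037 -0.999  0.   ] y [-0.001 -0.    -1.   ] z [ 0.999  0.037 -0.001]
travel mm [-0.2 -1.   0. ] yaw 0.0 (alt -180.0 )
```

View pics/c4.png

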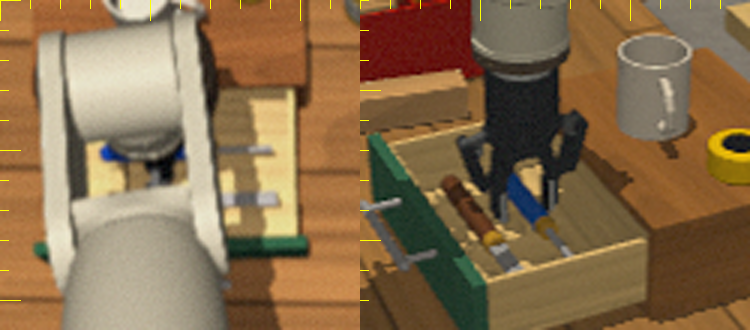

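The fingers straddle the blue handle at about (527,200) in the crop, with no contact force. I'll close and lift.

Request:
send_rows --pt "0 0 0" --pt "0 0 0" --pt "0 0 0" --pt "0 0 0" --yaw '[0, 0, 0, 0]' --jaw 255

```text
time: 6.52
ee_pos: [0.5835, 0.1759, 0.0649]
tcp_rot: [0.51, -0.509, 0.49, -0.491]
force: [-2.0, -0.4, 6.4]
opening: 0.246
```

Request:
send_rows --pt "0 -15 0" --pt "0 -45 0" --pt "0 -80 0" --pt "0 -120 0" --pt "0 -160 0" --yaw '[0, 0, 0, 0, 0]'

```text
time: 7.15
ee_pos: [0.5829, 0.1758, 0.2265]
tcp_rot: [0.509, -0.509, 0.49, -0.491]
force: [-0.2, -0.1, -1.4]
opening: 0.244
```

```bash
python3 - <<'E'
from h import *
c=np.array([.5416,-.221,.105]); yaw=-.053
Rm=R.from_euler('ZY',[yaw,-np.pi/6]).as_matrix(); print("z",Rm[:,2])
go(c-.006*Rm[:,0]+.07*Rm[:,2],yaw-np.pi/2)
snap("side","side4"); snap("top","top4")
E
```

```text
z [-0.49929791  0.0264876   0.8660254 ]
t 7.15 p [0.5829 0.1758 0.2265] q [ 0.166  0.229  1.392 -0.     1.52   0.129] F [-0.2 -0.1 -1.4] open 0.244
axes x [ 0.037 -0.999  0.   ] y [ 0. -0. -1.] z [0.999 0.037 0.   ]
travel mm [391.3  63.9 -96.2] yaw -84.82 (alt 95.2 )
```

The gouge is gripped: opening about 21 mm and a weight of 1.4 N. Next I'll turn it +95° and carry it to the stand.

Request:
send_rows --pt "30 0 -8" --pt "70 0 -18" --pt "115 0 -30" --pt "160 0 -40" --pt "205 0 -50" --yaw '[8, 18, 28, 38, 48]'

```text
time: 7.88
ee_pos: [0.5402, -0.0322, 0.2244]
tcp_rot: [-0.264, 0.264, -0.656, 0.656]
force: [-0.1, -0.2, -0.6]
opening: 0.245
```

```bash
python3 - <<'E'
from h import *
go([.5014,-.2189,.2265],-.053-np.pi/2)
t=snap("top","top5"); s=snap("side","side5")
cv2.imwrite("pics/c5.png",np.hstack([crop(t,345,180,50,60,8),crop(s,325,230,50,60,8)]))
E
```

```text
t 7.88 p [ 0.5402 -0.0322  0.2244] q [-0.202  0.09   1.557 -0.     1.495  0.604] F [-0.1 -0.2 -0.6] open 0.245
axes x [-0.721 -0.692  0.   ] y [-0. -0. -1.] z [ 0.692 -0.721 -0.   ]
travel mm [157.3  -2.1 107.8] yaw 46.86 (alt -133.1 )
```

View pics/c5.png

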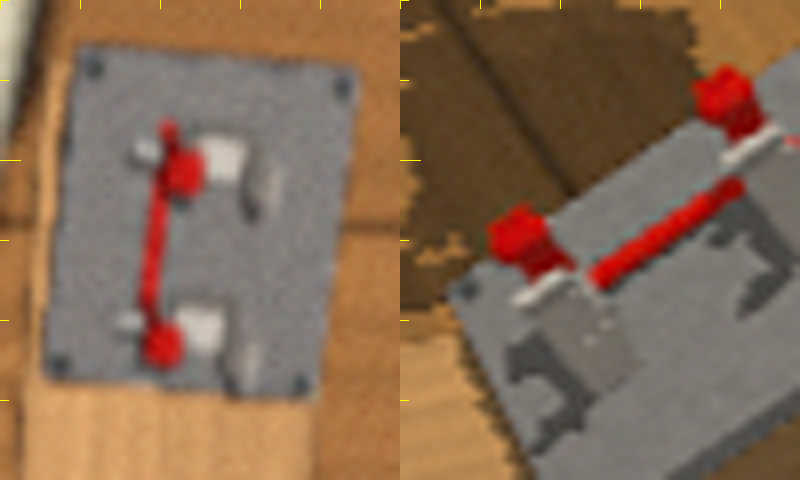

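Noses: top (367.9,201.5) and (365.4,222.9); side (365.6,241.5) and (340.3,259.6). I'll refine the cradle pose jointly with the board corners.

```bash
python3 - <<'E'
from h import *
from scipy.optimize import least_squares as LS
def tf(x,y,z,yaw,P): return R.from_euler('ZY',[yaw,-np.pi/6]).apply(P)+[x,y,z]
ob=[("top",(355,186),0),("top",(389.4,189),1),("top",(384,229.4),2),("top",(350.6,227.5),3),("side",(331.25,266.25),3),("side",(377.7,235.7),0),("side",(399,264),1),("side",(346.7,298.3),2),
("top",(367.9,201.5),4),("top",(365.4,222.9),5),("side",(365.6,241.5),4),("side",(340.25,259.6),5),("side",(343.1,266),7),("side",(368.75,248.4),6)]
def mod(p):
    return tf(p[0],p[1],.105,p[2],np.array([[.075+p[3],.06,-.034],[.075+p[3],-.06,-.034],[-.075+p[3],-.06,-.034],[-.075+p[3],.06,-.034],[.038,p[4],.010+p[6]],[-.038,p[4],.010+p[6]],[.038,p[5],.022],[-.038,p[5],.022]]))
def g(p):
    W=mod(p); return np.concatenate([(proj(n,W[i])[0]-uv)*(1 if i<4 else 1.5) for n,uv,i in ob]+[[p[6]*300,p[3]*50]])
r=LS(g,[.545,-.22,-.05,0,.015,-.014,0],loss='soft_l1'); print(r.x.round(4)); print(g(r.x)[:-2].reshape(-1,2).round(1).tolist())
o=[]
for t,s in(((367.9,201.5),(365.6,241.5)),((365.4,222.9),(340.25,259.6))):
    a,d=ray("top",t);b,e=ray("side",s); k=np.linalg.lstsq(np.c_[d,-e],b-a,rcond=None)[0]; P,Q=a+d*k[0],b+e*k[1]; o.append((P+Q)/2); print("nose",((P+Q)/2).round(4),"gap",np.linalg.norm(P-Q).round(4))
v=o[0]-o[1]; print(np.linalg.norm(v),"slope",np.degrees(np.arcsin(v[2]/np.linalg.norm(v))),"yaw",np.arctan2(v[1],v[0]),"mid",(o[0]+o[1])/2)
E
```

```text
[ 0.5422 -0.2214 -0.064  -0.0011  0.0163 -0.02    0.0006]
[[-0.1, -0.4], [1.2, -0.7], [1.2, 0.4], [-0.0, -0.4], [-1.2, 0.6], [0.4, -1.9], [-0.9, -0.9], [-0.5, 0.3], [0.2, -1.2], [0.2, -0.9], [-0.3, 0.5], [-0.5, -0.3], [-0.4, 0.3], [0.5, -0.4]]
nose [ 0.5696 -0.2069  0.134 ] gap 0.0033
nose [ 0.5046 -0.2028  0.0944] gap 0.0028
0.07622896343241745 slope 31.32118958285256 yaw -0.06314120857913894 mid [ 0.53710543 -0.20483151  0.11419782]
```

Request:
send_rows --pt "30 0 22" --pt "62 0 44" --pt "94 0 66" --pt "126 0 88" --pt "157 0 108" --yaw '[9, 18, 27, 37, 46.9]'

```text
time: 8.6
ee_pos: [0.5031, -0.2185, 0.2244]
tcp_rot: [-0.019, 0.019, 0.707, -0.707]
force: [-0.3, -0.0, -2.0]
opening: 0.242
```

```bash
python3 - <<'E'
from h import *
c=np.array([.5422,-.2214,.105]); yaw=-.060
Rm=R.from_euler('ZY',[yaw,-np.pi/6]).as_matrix()
for hh in (.05,0): 
    T=c-.006*Rm[:,0]+hh*Rm[:,2]; print(T.round(4)); go(T,yaw-np.pi/2)
t=snap("top","top6"); s=snap("side","side6")
st=arm.read_state(); p=np.array(st["ee_pos"]); M=quat(st).as_matrix(); print("blade dir tool x?",M[:,0])
for n,im in(("top",t),("side",s)):
    hsv=cv2.cvtColor(im,cv2.COLOR_BGR2HSV); m=cv2.inRange(hsv,(105,150,60),(125,255,255)); m[:,:300]=0
    k,l,sta,ce=cv2.connectedComponentsWithStats(m)
    for i in range(1,k):
        if sta[i,4]>8:
            print(n,sta[i],ce[i].round(1))
    b=M[:,0]*np.sign(-M[0,0]); print("butt,mid,blade end",proj(n,[p-b*.071,p-b*.006,p+b*.059,p+b*.129]).round(1).tolist())
cv2.imwrite("pics/c6.png",np.hstack([crop(t,330,160,80,100,5),crop(s,300,170,80,100,5)]))
E
```

```text
[ 0.5121 -0.2196  0.1453]
t 8.6 p [ 0.5031 -0.2185  0.2244] q [-0.55   0.106  1.54   0.     1.496  1.073] F [-0.3 -0.  -2. ] open 0.242
axes x [-0.999  0.053  0.   ] y [-0.  0. -1.] z [-0.053 -0.999 -0.   ]
travel mm [-9.  79.1  0.6] yaw 0.42 (alt -179.6 )
[ 0.537  -0.2211  0.102 ]
t 8.6 p [ 0.5031 -0.2185  0.2244] q [-0.55   0.106  1.54   0.     1.496  1.073] F [-0.3 -0.  -2. ] open 0.242
axes x [-0.999  0.053  0.   ] y [-0.  0. -1.] z [-0.053 -0.999 -0.   ]
travel mm [-34.  122.4   0.8] yaw 0.42 (alt -179.6 )
blade dir tool x? [-9.98503327e-01  5.46860836e-02  7.33460859e-04]
top [372 220   7  11  64] [375.2 225.6]
butt,mid,blade end [[377.6, 193.7], [376.9, 214.3], [376.2, 235.3], [375.4, 258.5]]
side [351 213  22  12 166] [362.4 218.5]
side [324 219  16  12 138] [331.8 224.4]
butt,mid,blade end [[371.1, 215.1], [344.9, 220.6], [317.9, 226.3], [287.9, 232.6]]
```

View pics/c6.png

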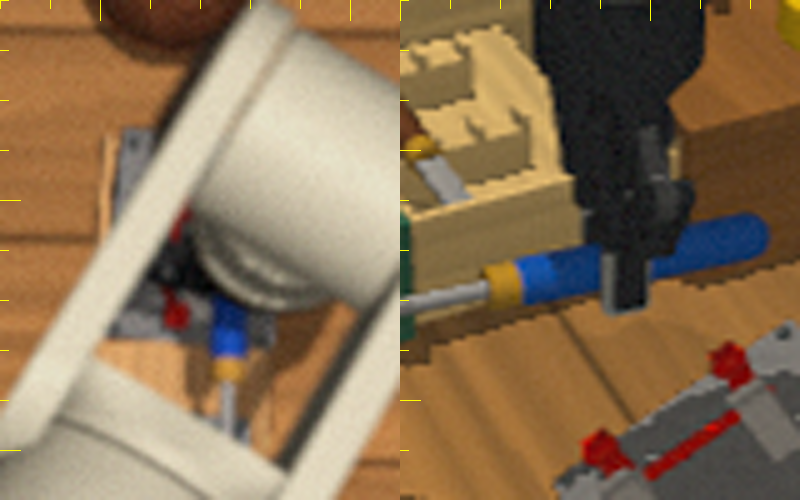

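The gouge is held level. In the side view the butt is at (373.6,217) and the collar's outer end at (317,228). I'll locate the tip to get the grip offset along the rod.

```bash
python3 - <<'E'
from h import *
s=cv2.imread("pics/side6.png"); t=cv2.imread("pics/top6.png")
cv2.imwrite("pics/c7.png",np.hstack([crop(s,275,205,100,40,5),crop(t,355,205,50,40,5)]))
E
```

```text
(no output)
```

View pics/c7.png

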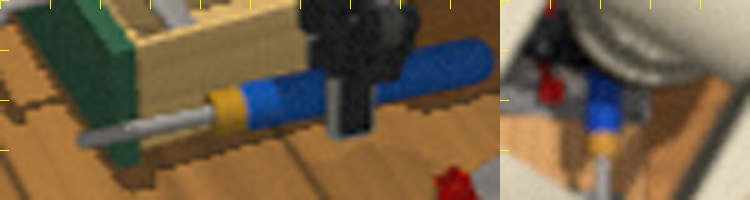

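```bash
python3 - <<'E'
from h import *
p=np.array([.5031,-.2185,.2244]); z=np.array([-.053,-.999,0]); x=np.array([-.999,.053,0])
for d in(.011,.026): print(proj("side",[p+d*z-[0,0,.019]-.011*x,p+d*z-[0,0,.019]+.011*x]).round(1).tolist())
for off,dz in((.006,0),(.009,-.002),(.012,-.002),(.013,-.004)): 
    o=p-x*off+[0,0,dz]; print(off,dz,"butt,tip side",proj("side",[o-x*.065,o+x*.135]).round(1).tolist())
E
```

```text
[[348.4, 229.0], [339.4, 231.0]]
[[350.8, 232.8], [341.7, 234.8]]
0.006 0 butt,tip side [[370.9, 214.6], [287.8, 232.2]]
0.009 -0.002 butt,tip side [[372.1, 215.0], [289.1, 232.6]]
0.012 -0.002 butt,tip side [[373.3, 214.8], [290.4, 232.4]]
0.013 -0.004 butt,tip side [[373.6, 215.4], [290.9, 233.0]]
```

The grip is about 13 mm from the gouge's middle, so I'll aim the TCP 7 mm down-slope of centre (gouge at about +6 mm). I'll lower to first contact, then press along the clip axis with a light grip so the rod pivots.

Request:
send_rows --pt "0 30 0.5" --pt "0 50 0.5" --pt "0 58 0.5" --yaw '[0.4, 0.4, 0.4]' --grip_force 20

```text
time: 9.07
ee_pos: [0.5033, -0.2173, 0.1654]
tcp_rot: [-0.019, 0.018, 0.707, -0.707]
force: [0.1, -0.5, -1.6]
opening: 0.243
```

Request:
send_rows --pt "-2 4 0" --pt "-5 9 0" --pt "-8 14 0" --pt "-11 19 0" --yaw '[0, 0, 0, 0]'

```text
time: 9.57
ee_pos: [0.5148, -0.2189, 0.1472]
tcp_rot: [0.019, -0.019, -0.707, 0.707]
force: [0.1, -0.5, -2.5]
opening: 0.247
```

Request:
send_rows --pt "-2.5 4.5 0" --pt "-5 9 0" --pt "-8 14 0" --pt "-11 19 0" --yaw '[0, 0, 0, 0]'

```text
time: 10.07
ee_pos: [0.5255, -0.2191, 0.128]
tcp_rot: [-0.02, 0.019, 0.707, -0.707]
force: [-3.2, 5.2, 3.2]
opening: 0.244
```

```bash
python3 - <<'E'
from h import *
go([.5362,-.2210,.1045],-.060-np.pi/2)
t=snap("top","top8"); s=snap("side","side8")
cv2.imwrite("pics/c8.png",np.hstack([crop(s,290,210,110,90,5),crop(t,345,180,50,90,5)]))
E
```

```text
t 10.07 p [ 0.5255 -0.2191  0.128 ] q [-0.531  0.21   1.62   0.     1.312  1.095] F [-3.2  5.2  3.2] open 0.244
axes x [-0.998  0.055  0.   ] y [-0.     0.001 -1.   ] z [-0.055 -0.998 -0.001]
travel mm [-10.8  23.5   1.3] yaw 0.29 (alt -179.7 )
```

View pics/c8.png

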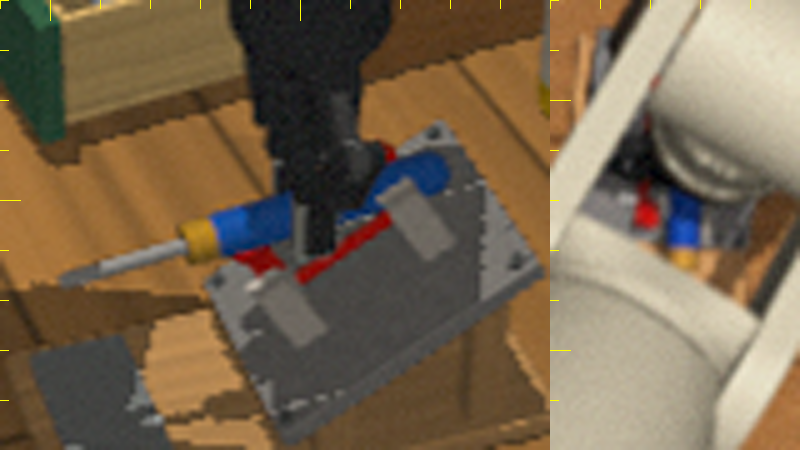

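The rod has started to enter the upper clip and is beginning to tilt. Forces are small. I'll continue the press.

Request:
send_rows --pt "-2.5 4.5 0" --pt "-5 9 0" --pt "-7 13 0" --pt "-9 17 0" --yaw '[0, 0, 0, 0]'

```text
time: 10.68
ee_pos: [0.5342, -0.2194, 0.1113]
tcp_rot: [-0.02, 0.019, 0.707, -0.706]
force: [-8.6, 12.8, 11.5]
opening: 0.244
```

Request:
send_rows --pt "-1 2 0" --pt "-2 4 0" --pt "-3 6.5 0" --pt "-3 6.5 0" --yaw '[0, 0, 0, 0]'

```text
time: 11.18
ee_pos: [0.5376, -0.2189, 0.1053]
tcp_rot: [-0.019, 0.02, 0.708, -0.706]
force: [-4.2, 15.3, 10.2]
opening: 0.243
```

```bash
python3 - <<'E'
from h import *
go([.5362,-.2210,.1045],-.060-np.pi/2)
t=snap("top","top9"); s=snap("side","side9")
cv2.imwrite("pics/c9.png",np.hstack([crop(s,290,210,110,90,5),crop(t,345,180,50,90,5)]))
E
```

```text
t 11.18 p [ 0.5376 -0.2189  0.1053] q [-0.52   0.252  1.618  0.002  1.273  1.105] F [-4.2 15.3 10.2] open 0.243
axes x [-0.998  0.055 -0.   ] y [ 0.     0.002 -1.   ] z [-0.055 -0.998 -0.002]
travel mm [1.3 0.8 2.2] yaw 0.3 (alt -179.7 )
```

View pics/c9.png

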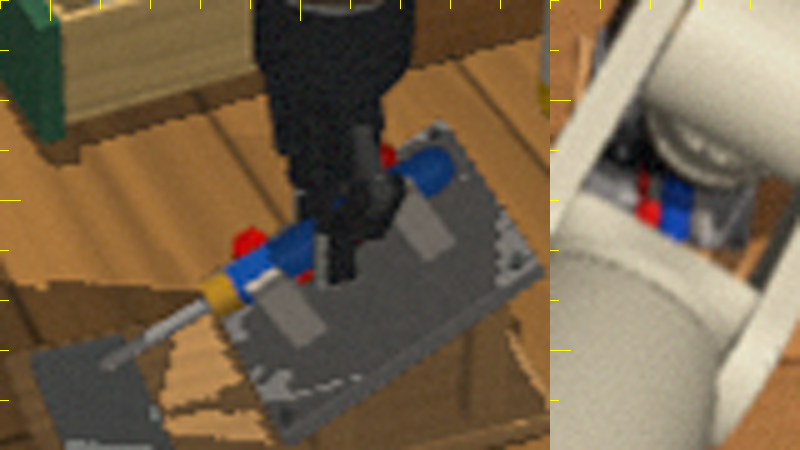

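The rod now lies along the slope in both clips. The +15 N lateral force says the true centre is a little to the left. I'll shift +y by 2 mm and press a few mm more.

Request:
send_rows --pt "0 0 -1" --pt "0 0 -2" --pt "-1 2 -2" --pt "-2 4 -2" --pt "-2 5 -2" --yaw '[0, 0, 0, 0, 0]'

```text
time: 11.9
ee_pos: [0.5396, -0.2186, 0.1009]
tcp_rot: [0.019, -0.02, -0.706, 0.707]
force: [-11.2, 2.4, 24.9]
opening: 0.248
```

Request:
send_rows --pt "0 -1 0" --pt "0 -1 0" --pt "0 -1 0" --yaw '[0, 0, 0]' --jaw 165

```text
time: 12.28
ee_pos: [0.5395, -0.2183, 0.1007]
tcp_rot: [0.02, -0.019, -0.707, 0.707]
force: [-0.1, -0.0, 0.6]
opening: 0.351
```

Request:
send_rows --pt "3 -6 0" --pt "10 -18 0" --pt "22 -40 0" --pt "33 -60 0" --pt "40 -90 0" --yaw '[0, 0, 0, 0, 0]'

```text
time: 12.9
ee_pos: [0.4986, -0.2159, 0.192]
tcp_rot: [-0.02, 0.019, 0.707, -0.707]
force: [-0.2, -0.9, 0.7]
opening: 0.355
```

```bash
python3 - <<'E'
from h import *
go([.5362,-.2210,.1045],-.060-np.pi/2)
t=snap("top","top10"); s=snap("side","side10")
cv2.imwrite("pics/c10.png",np.hstack([crop(s,290,210,110,90,5),crop(t,345,180,50,90,5)]))
E
```

```text
t 12.9 p [ 0.4986 -0.2159  0.192 ] q [-0.55   0.112  1.599 -0.     1.431  1.076] F [-0.2 -0.9  0.7] open 0.355
axes x [-0.998  0.055  0.   ] y [-0.  0. -1.] z [-0.055 -0.998 -0.   ]
travel mm [-37.9  87.5   3.1] yaw 0.27 (alt -179.7 )
```

View pics/c10.png

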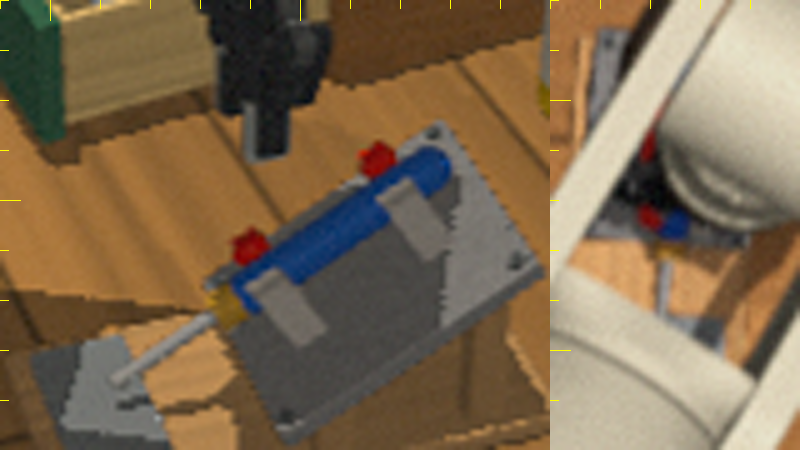

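Both noses are back at their closed positions: (365.6,242) and (340,259.4), against (365.6,241.5) and (340.3,259.6) before. That was my 12th view, so from here on I'll check by numbers.

```bash
cat > chk.py <<'E'
from h import *
def check(s):
    hsv=cv2.cvtColor(s,cv2.COLOR_BGR2HSV); 
    m=cv2.inRange(hsv,(105,120,40),(128,255,255)); m[:225]=0; m[:,:325]=0; m[:,390:]=0
    k,l,st,ce=cv2.connectedComponentsWithStats(m); i=1+st[1:,4].argmax(); print("blue",st[i],ce[i].round(2)); 
    ys,xs=np.where(l==i); f=cv2.fitLine(np.c_[xs,ys].astype(np.float32),2,0,.01,.01).ravel(); print("dir",np.degrees(np.arctan2(f[1],f[0])).round(2)); 
    m=cv2.inRange(hsv,(0,180,120),(5,255,255))|cv2.inRange(hsv,(175,180,120),(180,255,255)); m[:232]=0;m[:,:330]=0;m[:,375:]=0;m[272:]=0
    k,l,st,ce=cv2.connectedComponentsWithStats(m)
    print("red",[(st[j,4],ce[j].round(1).tolist()) for j in range(1,k) if st[j,4]>4])
E
python3 - <<'E'
from chk import *
check(cv2.imread("pics/side10.png")); print("before"); 
try: check(cv2.imread("pics/side5.png"))
except Exception as e: print(e)
c=np.array([.5422,-.2200,.105]); Rm=R.from_euler('ZY',[-.060,-np.pi/6]).as_matrix()
for y,z in((0,0),(0,.01),(.003,0)):
  for k in(0,.006,.012):
    pts=[c+Rm@[k+a,y,z] for a in(.065,0,-.065,-.135)]; q=proj("side",pts); d=q[2]-q[0]; print(y,z,k,"butt mid end tip",q.round(1).tolist(),"dir",np.degrees(np.arctan(d[1]/d[0])).round(2), "top line -38:",)
E
```

```text
blue [336 240  44  33 325] [358.32 254.54]
dir -33.84
red [(np.int32(20), [365.5, 241.8]), (np.int32(16), [339.7, 259.8])]
before
attempt to get argmax of an empty sequence
0 0 0 butt mid end tip [[378.7, 241.6], [356.7, 256.8], [334.9, 271.9], [311.5, 288.1]] dir -34.68 top line -38:
0 0 0.006 butt mid end tip [[380.7, 240.2], [358.7, 255.4], [336.9, 270.5], [313.5, 286.7]] dir -34.68 top line -38:
0 0 0.012 butt mid end tip [[382.7, 238.8], [360.7, 254.0], [338.9, 269.1], [315.5, 285.3]] dir -34.68 top line -38:
0 0.01 0 butt mid end tip [[376.9, 239.2], [354.9, 254.5], [332.9, 269.7], [309.5, 286.0]] dir -34.7 top line -38:
0 0.01 0.006 butt mid end tip [[379.0, 237.8], [356.9, 253.1], [335.0, 268.3], [311.5, 284.6]] dir -34.7 top line -38:
0 0.01 0.012 butt mid end tip [[381.0, 236.4], [358.9, 251.7], [337.0, 266.9], [313.5, 283.2]] dir -34.7 top line -38:
0.003 0 0 butt mid end tip [[378.2, 240.9], [356.3, 256.1], [334.5, 271.1], [311.1, 287.3]] dir -34.69 top line -38:
0.003 0 0.006 butt mid end tip [[380.2, 239.5], [358.3, 254.7], [336.5, 269.7], [313.1, 285.9]] dir -34.68 top line -38:
0.003 0 0.012 butt mid end tip [[382.2, 238.1], [360.3, 253.3], [338.5, 268.4], [315.1, 284.5]] dir -34.68 top line -38:
```

The measured tip (312.6,286.4) and butt edge (380) fit a seated gouge at x of about +4 mm. The closed noses can only sit like that if the rod is on the clip floors. Now for the drawer.

Request:
send_rows --pt "10 -30 -20" --pt "40 -30 -75" --pt "70 -30 -135" --pt "100 -30 -195" --pt "130 -30 -255" --yaw '[0, 0, 0, 0, 0]' --jaw 255

```text
time: 13.62
ee_pos: [0.3879, 0.0344, 0.221]
tcp_rot: [0.019, -0.02, -0.707, 0.707]
force: [1.1, 1.6, 0.6]
opening: -0.0
```

Request:
send_rows --pt "15 0 -55" --pt "29 0 -111" --pt "29 40 -111" --pt "29 95 -111" --pt "29 146 -111" --yaw '[0, 0, 0, 0, 0]'

```text
time: 14.25
ee_pos: [0.366, 0.1455, 0.0735]
tcp_rot: [-0.019, 0.02, 0.707, -0.707]
force: [0.4, -0.1, 0.1]
opening: 0.001
```

```bash
python3 - <<'E'
from h import *
go([.411,.160,.075],-.055-np.pi/2)
E
```

```text
t 14.25 p [0.366  0.1455 0.0735] q [ 0.182 -0.098  2.068 -0.     1.171  1.808] F [ 0.4 -0.1  0.1] open 0.001
axes x [-0.999  0.054 -0.001] y [ 0.001  0.    -1.   ] z [-0.054 -0.999 -0.   ]
travel mm [-44.1  -1.4 -16.9] yaw 0.04 (alt -180.0 )
```

Request:
send_rows --pt "-25 0 -10" --pt "-42 0 -16" --pt "-60 0 -18" --pt "-85 0 -20" --pt "-115 0 -23" --yaw '[0, 0, 0, 0, 0]'

```text
time: 14.88
ee_pos: [0.4833, 0.1619, 0.0749]
tcp_rot: [0.02, -0.019, -0.707, 0.707]
force: [-1.7, 0.3, -0.2]
opening: -0.004
```

Request:
send_rows --pt "-30 0 -3" --pt "-60 0 -6" --pt "-80 0 -8" --pt "-90 0 -9" --pt "-94 0 -9" --yaw '[0, 0, 0, 0, 0]'

```text
time: 15.5
ee_pos: [0.577, 0.1657, 0.0747]
tcp_rot: [0.02, -0.019, -0.707, 0.707]
force: [-1.7, 0.4, -0.5]
opening: 0.002
```

Request:
send_rows --pt "-2 0 0" --pt "-4 0 0" --pt "-6 0 0" --pt "-6 0 0" --yaw '[0, 0, 0, 0]'

```text
time: 16.0
ee_pos: [0.581, 0.1657, 0.0746]
tcp_rot: [0.021, -0.018, -0.707, 0.707]
force: [-17.2, 0.7, 7.6]
opening: 0.002
```

The drawer is against its shut stop, with 17 N at x = 0.581 against a predicted 0.5805. I'll retreat clear and check.

Request:
send_rows --pt "15 0 0" --pt "50 0 0" --pt "90 -20 0" --pt "130 -70 0" --pt "160 -130 0" --yaw '[0, 0, 0, 0, 0]'

```text
time: 16.62
ee_pos: [0.4236, 0.1741, 0.2003]
tcp_rot: [0.02, -0.019, -0.707, 0.707]
force: [0.5, 0.9, 0.7]
opening: -0.002
```

Request:
send_rows --pt "0 -20 0" --pt "0 -40 0" --pt "0 -40 0" --yaw '[0, 0, 0]'

```text
time: 17.0
ee_pos: [0.4259, 0.1743, 0.2406]
tcp_rot: [-0.018, 0.02, 0.707, -0.707]
force: [-0.0, 0.6, -0.3]
opening: -0.001
```

```bash
python3 - <<'E'
from chk import *
go([.4,.16,.2],-.055-np.pi/2)
s=snap("side","side11"); t=snap("top","top11"); check(s)
a=cv2.imread("pics/side0.png"); T0=cv2.imread("pics/top0.png")
for n,A,B,x,y,w,h in(("cab side",a,s,305,160,80,60),("stand nose up",a,s,358,234,14,14),("mug/tape",a,s,340,130,65,55),("sander",a,s,220,192,40,38),("cabfront top",T0,t,205,170,100,32)):
    tpl=A[y:y+h,x:x+w]; r=cv2.matchTemplate(B[y-12:y+h+12,x-12:x+w+12],tpl,cv2.TM_CCOEFF_NORMED); _,v,_,m=cv2.minMaxLoc(r); print(n,v.__round__(3),m[0]-12,m[1]-12)
# gouge axis in top view
hsv=cv2.cvtColor(t,cv2.COLOR_BGR2HSV); m=cv2.inRange(hsv,(105,120,40),(128,255,255)); m[:170]=0;m[:,:345]=0;m[:,400:]=0;m[245:]=0
ys,xs=np.where(m); f=cv2.fitLine(np.c_[xs,ys].astype(np.float32),2,0,.01,.01).ravel(); print("top blue",f.round(3),ys.min(),ys.max(),len(xs))
c=np.array([.5422,-.2200,.105]); Rm=R.from_euler('ZY',[-.060,-np.pi/6]).as_matrix()
print(proj("top",[c+Rm@[k,0,0] for k in(.069,.004,-.061)]).round(1).tolist())
E
```

```text
t 17.0 p [0.4259 0.1743 0.2406] q [ 0.221 -0.09   1.705 -0.     1.524  1.847] F [-0.   0.6 -0.3] open -0.001
axes x [-0.998  0.055 -0.003] y [ 0.003  0.001 -1.   ] z [-0.055 -0.998 -0.001]
travel mm [25.2 40.5 15.7] yaw 0.0 (alt -180.0 )
blue [336 239  44  34 340] [358.18 254.44]
dir -34.1
red [(np.int32(29), [365.0, 241.5]), (np.int32(29), [339.4, 258.9])]
cab side 0.993 0 0
stand nose up 0.702 0 0
mug/tape 0.996 0 0
sander 0.619 0 0
cabfront top 0.949 0 0
top blue [ 1.16000e-01 -9.93000e-01  3.71083e+02  2.10016e+02] 193 227 192
[[373.2, 191.2], [371.0, 209.8], [369.0, 227.9]]
```

```bash
python3 - <<'E'
from chk import *
for f in("side0","side11"):
    s=cv2.imread(f"pics/{f}.png"); hsv=cv2.cvtColor(s,cv2.COLOR_BGR2HSV)
    m=cv2.inRange(hsv,(0,180,120),(5,255,255))|cv2.inRange(hsv,(175,180,120),(180,255,255))
    for x,y in((358,234),(332,252)): M=cv2.moments(m[y:y+14,x:x+14],True); print(f,M["m00"],round(x+M["m10"]/M["m00"],2),round(y+M["m01"]/M["m00"],2))
E
```

```text
side0 29.0 365.14 241.52
side0 30.0 339.57 259.1
side11 29.0 364.97 241.52
side11 29.0 339.45 258.9
```

The noses are within 0.2 px of their closed positions, so the jaw is shut over the rod. I'm handing the job in.

```bash
python3 -c "
from plant import arm
print(arm.job_done())"
```

```text
the job is handed in; nothing more can be done
None
```

I pulled the drawer to its stop and took the gouge from the rear slot. I pressed it into both clips with the blade down the slope, pushed the drawer shut, backed the gripper clear and handed in at about 17 s. The hand-in gives no verdict, so what follows is from my own last checks.

- **Jaw:** both red noses are back within about 0.2 px of their closed positions.
- **Gouge along and across the slope:** it sits about 4 mm up-slope of centre and within about 1 mm sideways.
- **Gouge height:** this is the least certain check. The side view put the axis about 1 px (2–3 mm) above the model, which is within the calibration and fit error. The closed noses and the 27 N final press both say it is on the clip floors.
- **Drawer:** it met its shut stop at the predicted position (x = 0.581 m against 0.5805 m), and the unit's picture matches the start.
- **Other things on the bench:** the mug and tape case match their start pictures with no shift. The sanding block's best match was also at zero shift, but only at 0.62 correlation, perhaps because of the arm's shadow. I did not compare the hammer, glue bottle, bowl or blank numerically, but the arm never worked near them.
- **Dark chisel:** it was still in its slot in my last view of it before the drawer closed. I did not touch it, and it can't be seen now.

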